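# Take the lens tube from its fitted drawer

### The job

Pull the drawer of the small bench cabinet out to its stop and leave it open. Then draw the tall straight lens tube up out of its tight cutout in the black storage block, twisting it to and fro in small wiggles so that the block is not lifted with it, and stand it upright in the shallow grey tray without dropping it. Leave the other two tubes in their cutouts and do not disturb the other things on the bench.

Things in the scene. Friction and masses are not known exactly. Their poses are not given: they have to be found in the camera images.
- drawer (a joint): how far the grey cabinet's only drawer is pulled out, m: 0 shut (as at the start), 0.150 at its stop. It slides level towards the robot with about 3 N of friction and stays where it is left. Cabinet 240 mm deep, 310 mm wide, 175 mm high; the upper edge of the white drawer front is 150 mm above the bench
- drawer_handle (a point): middle of the drawer's handle, a round steel bar 12 mm thick and 120 mm long, level, 132 mm above the bench and 42 mm (centre) in front of the drawer's white front. x points from the handle into the cabinet (the drawer opens along -x), y along the bar, z up. Moves with the drawer
- block (a joint): how far the black storage block has lifted off the drawer's floor, m: 0 at rest. Only its weight holds it: with the tubes left in it, about 12.5 N lifts it. A tube pulled straight up sticks with more than that (14 to 18 N) and takes the block along; while it is being twisted it goes up with a fraction of that
- block_top (a point): centre of the top face of the black storage block in the drawer: 110 mm (x) by 270 mm (y) by 60 mm high, its top 80 mm above the bench; axes as the drawer handle's. Three equal cutouts in a row at y = -85, 0 and +85 mm (x = 0); any tube may be in any of them. With the drawer out they lie 70 mm behind its front and 70 mm (centre) in front of the cabinet
- tube_center (a point): centre of the lens tube to be taken, half-way up: a straight aluminium cylinder 40 mm in diameter and 110 mm tall with four dark rings and a glass top, about 160 g, z along it. It stands upright with 50 mm in its cutout and 60 mm above the block, the tallest of the three. Hidden in the cabinet until the drawer is open
- eyepiece_center (a point): centre of a 76 mm tall tube with a wide black head (54 mm across), standing in another cutout; it stays there
- adapter_center (a point): centre of an 86 mm tall tube whose upper 26 mm is a narrow steel neck (24 mm across), standing in another cutout; it stays there
- tray_in (a point): centre of the inner floor of the shallow grey tray, fixed on the bench left or right of the drawer: 150 by 150 mm outside, walls 4 mm thick, 18 mm high; inner floor 4 mm above the bench; z up, x and y along the walls
- meter: yellow multimeter lying on the bench, 160 x 85 x 42 mm, a bystander on the side where the tray is not; origin under its centre
- spool: bystander: spool of solder standing on the bench, 60 mm in diameter, 48 mm high; origin under its centre
- bottle: bystander: white bottle standing on the bench beside the cabinet, 64 mm in diameter, 150 mm high; origin under its centre
- driver: bystander: screwdriver lying on the bench near the robot
- cutout (a point): floor of the block's middle cutout, 50 mm below the top face. In each cutout two sprung felt pads press the tube from both sides in y, 5 to 41 mm below the top face, giving 1.5 mm; a tube is free when its foot is above them. Twisting about 15 degrees either way with about 4 mm up for each swing from side to side draws a tube out

How it is judged (in metres and radians):
On the way, in this order (a step that is already met when the one before it is completed fails the run):
1. the drawer is pulled out to its stop (within 8 mm) (value of joint drawer above 0.142 m), for 0.1 s.
2. the lens tube is drawn clear of the block (z of tube_center in the frame of block_top above 0.055 m), for 0.1 s.
At the end, for the whole second after the job is handed in: The lens tube stands upright (within 6 degrees) and still on the tray's floor, inside its walls; the drawer is still open (at least 120 mm of 150) and the block rests on the drawer's floor (within 5 mm) (x of tube_center in the frame of tray_in between -0.055 and 0.055 m and y of tube_center in the frame of tray_in between -0.055 and 0.055 m and z of tube_center in the frame of tray_in between 0.05 and 0.06 m and angle between tube_center's own z axis and vertical below 0.1 rad and linear speed of tube below 0.02 m/s and value of joint drawer above 0.12 m and value of joint block below 0.005 m); the robot touches nothing.
It fails at once if the storage block lifted more than 12 mm off the drawer's floor (value of joint block above 0.012 m).
It fails at once if another tube drawn more than 12 mm out of its cutout (z of eyepiece_center in the frame of block_top above 0 m or z of adapter_center in the frame of block_top above 0.005 m).
It fails at once if the lens tube dropped (falling free faster than 0.5 m/s) (contact force between the fingers and tube below 0.1 N and linear speed of tube above 0.5 m/s).
It fails at once if a bystander pushed more than 40 mm (distance of any of meter, spool, bottle, driver from where it was at the start of the episode above 0.04 m).
It also fails if it takes over 72 s, if anything falls off the work surface, if the arm or the gripper's body presses on something with over 40 N, if the wrist force passes 120 N, or if a joint passes its speed limit or range.

### The arm

A 6-joint arm with a two-finger parallel gripper is mounted at the origin on the work surface. World frame = base frame: x ahead of the robot, y to its left, z up, the work surface at z = 0. Lengths are in mm, angles in rad, forces in N, time in s.
With the tool pointing down it reaches from about 350 to 975 mm from the base axis. Payload 7.1 kg.
Tool frame: the origin (TCP) lies at the very end of the fingers, on their centre line; the grasp point (between the pads) lies 19 mm behind it; x points along the fingers, z is the direction in which the jaws open and shut, and the axes are right-handed (so a half turn about x gives the same grasp; the last joint's range is limited). The gripper opens to 88 mm and grips with 3 to 60 N. Pads are 20 mm wide; open, the fingers measure 115 mm over their backs; the gripper's body (75 mm by 178 mm) begins 61 mm behind the grasp point.
Start: joints at [1.107, 0.423, 1.63, -0, 1.089, -0.019], TCP at [268.891, 564.183, 222.675] pointing down, gripper open.
Joint ranges: [-3, 3], [-0.9, 2.11], [0.09, 2.58], [-1.31, 4.45], [0.11, 2.69], [-2.54, 2.54]. Speed limits (rad/s): [2.39, 2.39, 3.01, 3.14, 3.14, 3.14].

### API

Orientations are given as a rotation vector (axis times angle).
In Python, from workcell import * gives the robot as it stands.
- The arm moves only by the shell command python3 -m crank 'ROWS'. ROWS is JSON, a list of rows, each a list of 3 entries, a list of its own where there are three numbers: the shift along the tool's x, y, z in cm, then the turn, a rotation vector about the tool's x, y, z in degrees, then the finger opening in cm, from 0 to 8.78. In form: [[[dx, dy, dz], [rx, ry, rz], claw], ...]. A call has 1 to 5 rows; each row shifts and turns the commanded pose from where the row before left it, along the tool's axes as they then stand; what a row does not reach is not made up. A row lasts 1/8 s, in which the tool goes at most 62.5 mm and 10.7 degrees, less where a joint would pass 70% of its speed; a pose out of reach is approached as far as the arm can. A call with a gripper value outside its range is refused whole. The fingers move at their own pace and stop on an object; the grip force is fixed at half the most. Time passes only in rows, so rows that do not move let the fingers close. It gives the time, the measured TCP pose, the force and the opening at its end, in the units of the state.
- get_obs(): the state, without advancing time (a new reading comes with each control period).
- get_image(name): name is "side" or "top"; returns a dict with "pixels" (420x560x3 uint8, red, green, blue), "mtx" (3x3 intrinsics, pixels), "D" ([k1, k2, p1, p2, k3] as OpenCV has them; the pictures are not rectified), "view" (4x4, takes a point from world to camera coordinates). Camera axes: x right, y down, z forward; pixel columns grow to the right and rows downward; lengths in mm; the calibration is good to about 2 mm. A picture is of the moment at which its call begins. There is no depth.
- close_job(): hands the job in, once; it reports no verdict.
The state is a dict: "t": time; "qpos": joint angles; "qvel": joint speeds; "joint_torque": joint torques, N m; "ee_pos": TCP position; "orientation": TCP orientation; "ft_force": force on the tool from outside, world axes, zero at the start; "moment": the same for the moment, N m; "width": finger opening in mm.
Only numpy, scipy, OpenCV 4.12 (cv2) and the standard library are available. Lean on these libraries where they do the work, as an engineer would, in place of code of your own. Each camera call takes 0.05 s, during which the arm holds its last target.

## Working session

There is one attempt and no reset: what is moved stays moved. The work goes in short steps, Python scripts to look and compute and a shell command to move; the robot and the scene stay as the last step left them, time stands still between calls to the robot, and variables do not carry over. Pictures are saved under pics/ and viewed, and the job is handed in when it is done.

```bash
mkdir -p pics; ls
cat > h.py <<'E'
from workcell import *
import numpy as np, cv2
from scipy.spatial.transform import Rotation as R
def ray(im,u,v):
    p=cv2.undistortPoints(np.array([[[u,v]]],float),np.array(im["mtx"]),np.array(im["D"]))[0,0]
    V=np.array(im["view"]);Rm=V[:3,:3];o=-Rm.T@V[:3,3];d=Rm.T@np.array([p[0],p[1],1.]);return o,d/np.linalg.norm(d)
def onz(im,u,v,z):
    o,d=ray(im,u,v);return o+d*(z-o[2])/d[2]
def proj(im,P):
    V=np.array(im["view"]);r=cv2.Rodrigues(V[:3,:3])[0]
    return cv2.projectPoints(np.array(P,float).reshape(-1,1,3),r,V[:3,3],np.array(im["mtx"]),np.array(im["D"]))[0][:,0]
def tri(i1,p1,i2,p2):
    a,d=ray(i1,*p1);b,e=ray(i2,*p2)
    t=np.linalg.lstsq(np.c_[d,-e],b-a,rcond=None)[0];A=a+d*t[0];B=b+e*t[1];return (A+B)/2,np.linalg.norm(A-B)
def save(im,n):cv2.imwrite("pics/"+n,np.array(im["pixels"])[:,:,::-1])
def st():
    o=get_obs();return o
E
python3 - <<'E'
from h import *
for n in("side","top"):
    im=get_image(n);save(im,n+"0.png");V=np.array(im["view"]);print(n,-V[:3,:3].T@V[:3,3],V[2,:3])
o=get_obs();print({k:np.round(o[k],3) for k in o});print(R.from_rotvec(o["orientation"]).as_matrix().round(3))
E
```

```text
pics
side [ 35.87181469 298.82740504 683.88183189] [ 0.67275859 -0.31435984 -0.6697565 ]
top [ 426.27078467   14.75149399 1097.64461986] [ 0.16579048  0.02556541 -0.98582956]
{'t': np.float64(0.1), 'qpos': array([ 1.107,  0.424,  1.631,  0.   ,  1.089, -0.019]), 'qvel': array([-0.001, -0.002, -0.001,  0.   ,  0.002,  0.   ]), 'joint_torque': array([ 0.0000e+00, -5.4561e+01, -2.7432e+01,  6.4000e-02,  1.9000e-02,
       -0.0000e+00]), 'ee_pos': array([268.706, 563.754, 222.006]), 'orientation': array([-0.876,  1.389,  0.875]), 'ft_force': array([ 1.17 , -0.117,  0.076]), 'moment': array([-0.015, -0.013, -0.009]), 'width': np.float64(87.625)}
[[-0.001 -0.903  0.43 ]
 [-0.001  0.43   0.903]
 [-1.     0.    -0.001]]
```

View pics/side0.png

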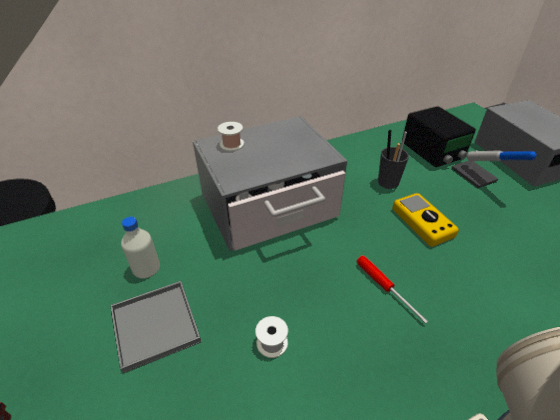

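View pics/top0.png

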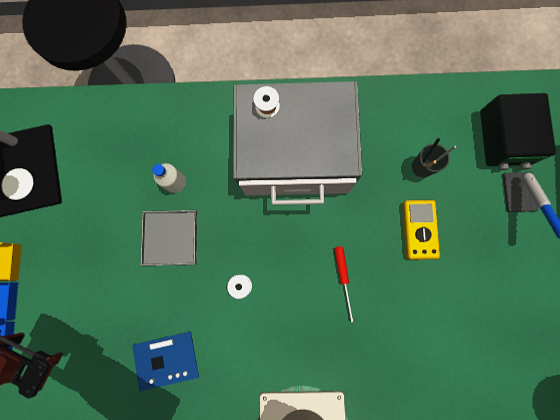

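The top view shows the handle bar from (272,202) to (322,201), the tray with corners near (143,211)–(196,265), the solder spool at (239,287), the driver at (343,280), the bottle at (170,178) and the meter at (422,230).

Run:
```python
from h import *
s=get_image("side");t=get_image("top")
for p in [(272.5,202),(323,201)]: print("handle",onz(t,*p,132).round(1))
for p in [(268,212),(325,202)]: print("handle side",onz(s,*p,132).round(1))
px=t["pixels"]; 
cv2.imwrite("pics/topcrop.png",cv2.resize(np.array(px)[165:215,225:375,::-1],None,fx=5,fy=5,interpolation=cv2.INTER_NEAREST))
cv2.imwrite("pics/sidecrop.png",cv2.resize(np.array(s["pixels"])[165:245,210:360,::-1],None,fx=5,fy=5,interpolation=cv2.INTER_NEAREST))
for n,p,z in [("tray",(143.5,211),18),("tray",(196.5,211),18),("tray",(196.5,265),18),("tray",(142,266),18),("spool",(239,287),48),("bottle",(161,171),150),("drv",(340,248),10),("drv",(351,320),10),("front",(234,179),175),("front",(360,178),175)]: print(n,onz(t,*p,z).round(1))
for p in [(112,300),(183,286),(199,326),(127,363)]: print("tray side",onz(s,*p,18).round(1))
```

```text
handle [589.   59.7 132. ]
handle [588.1 -65.4 132. ]
handle side [596.8  67.5 132. ]
handle side [573.2 -60.7 132. ]
tray [592.3 425.8  18. ]
tray [588.4 277.   18. ]
tray [440.1 274.9  18. ]
tray [440.7 424.5  18. ]
spool [380.5 155.3  48. ]
bottle [671.6 335.2 150. ]
drv [ 477.3 -116.6   10. ]
drv [ 287.3 -136.7   10. ]
front [640.2 149.2 175. ]
front [ 634.  -151.8  175. ]
tray side [600.8 425.4  18. ]
tray side [573.6 280.6  18. ]
tray side [465.2 276.4  18. ]
tray side [446.6 417.9  18. ]
```

View pics/topcrop.png

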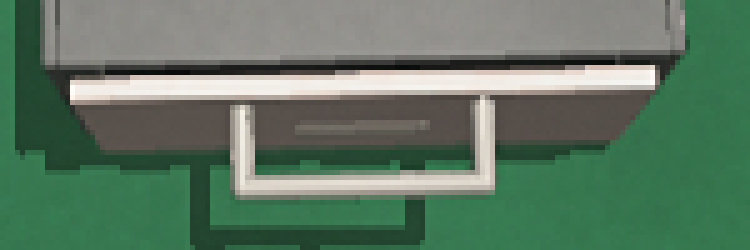

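View pics/sidecrop.png

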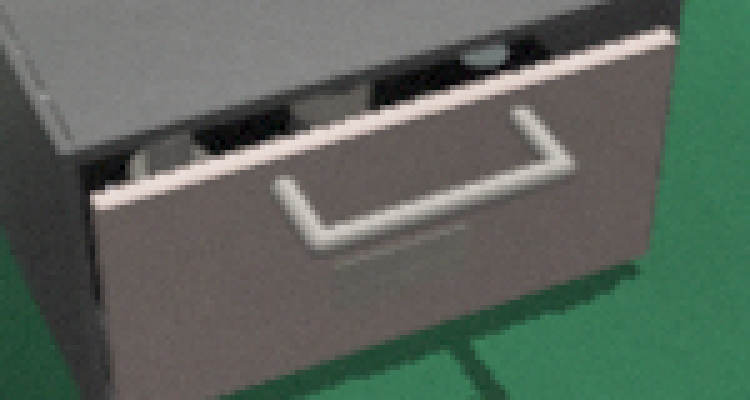

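```bash
python3 -m crank '[[[0,0,0],[10,0,0],4],[[0,0,0],[10,0,0],4],[[0,0,0],[10,0,0],4],[[0,0,0],[10,0,0],4],[[0,0,0],[10,0,0],4]]'; python3 -m crank '[[[0,0,0],[10,0,0],4],[[0,0,0],[5.6,0,0],4],[[0,0,0],[0,0,0],4]]'
cat >> h.py <<'E'
def d(target):
    o=get_obs();M=R.from_rotvec(o["orientation"]).as_matrix();p=np.array(o["ee_pos"])
    print("t",o["t"],"pos",p.round(1),"w",round(float(o["width"]),1),"F",np.round(o["ft_force"],1),"M",np.round(o["moment"],2)," tilt",round(np.degrees(np.arccos(-M[2,0])),2),"zyaw",round(np.degrees(np.arctan2(M[1,2],M[0,2])),2),"q6",round(o["qpos"][5],2))
    if target is not None: print("tool delta cm",(M.T@(np.array(target)-p)/10).round(2))
E
python3 -c "
from h import *
d([590,-3,200])"
```

```text
t: 0.82
ee_pos: [268.8, 564.0, 222.4]
orientation: [-0.195, 1.562, 0.194]
ft_force: [0.0, 0.2, -1.2]
width: 42.0
t: 1.2
ee_pos: [268.8, 564.1, 222.5]
orientation: [0.014, 1.571, -0.014]
ft_force: [0.0, -1.0, 0.1]
width: 40.0
t 1.2 pos [268.8 564.1 222.5] w 40.0 F [ 0.  -1.   0.1] M [-0.07  0.11  0.02]  tilt 0.02 zyaw -1.03 q6 1.12
tool delta cm [  2.26 -56.12  33.13]
```

```bash
python3 -m crank '[[[0.2,-5.1,3],[0,0,0],4],[[0.2,-5.1,3],[0,0,0],4],[[0.2,-5.1,3],[0,0,0],4],[[0.2,-5.1,3],[0,0,0],4],[[0.2,-5.1,3],[0,0,0],4]]'; python3 -m crank '[[[0.2,-5.1,3],[0,0,0],4],[[0.2,-5.1,3],[0,0,0],4],[[0.2,-5.1,3],[0,0,0],4],[[0.2,-5.1,3],[0,0,0],4],[[0.2,-5.1,3],[0,0,0],4]]'; python3 -m crank '[[[0.2,-5.1,3],[0,0,0],4],[[0,0,0],[0,0,0],4]]'
python3 -c "
from h import *
d([589,-3,116])
save(get_image('side'),'s1.png');save(get_image('top'),'t1.png')"
```

```text
t: 1.82
ee_pos: [414.8, 304.8, 212.8]
orientation: [0.013, 1.57, -0.012]
ft_force: [0.4, 0.4, 0.6]
width: 39.7
t: 2.45
ee_pos: [560.0, 46.7, 202.7]
orientation: [0.013, 1.57, -0.013]
ft_force: [0.1, 0.6, -0.8]
width: 40.0
t: 2.7
ee_pos: [589.8, -6.3, 200.4]
orientation: [0.016, 1.57, -0.017]
ft_force: [0.7, -0.3, -0.2]
width: 39.7
t 2.7 pos [589.8  -6.3 200.4] w 39.7 F [ 0.7 -0.3 -0.2] M [-0.07  0.1   0.04]  tilt 0.06 zyaw -1.22 q6 -0.01
tool delta cm [ 8.44  0.33 -0.09]
```

View pics/s1.png

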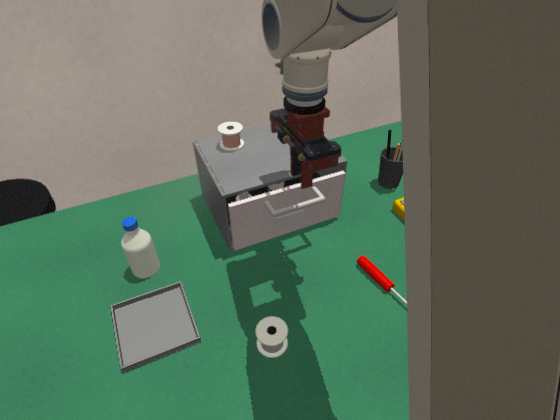

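View pics/t1.png

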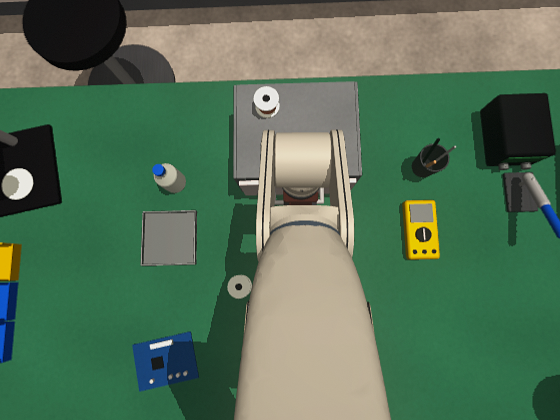

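```bash
python3 -m crank '[[[2.8,0.1,0],[0,0,0],4],[[2.8,0.1,0],[0,0,0],4],[[1.4,0.1,-0.1],[0,0,0],4],[[1.4,0,0],[0,0,0],4],[[0,0,0],[0,0,0],1]]'; python3 -m crank '[[[0,0,0],[0,0,0],1],[[0,0,0],[0,0,0],1],[[0,0,0],[0,0,0],1]]'
python3 -c "
from h import *
d(None)
save(get_image('side'),'s2.png')"
```

```text
t: 3.42
ee_pos: [586.7, 0.5, 116.1]
orientation: [0.014, 1.572, -0.014]
ft_force: [0.3, 0.4, -0.4]
width: 33.4
t: 3.8
ee_pos: [587.5, -0.0, 117.4]
orientation: [0.015, 1.57, -0.015]
ft_force: [-1.5, 0.6, 4.6]
width: 11.2
t 3.8 pos [587.5  -0.  117.4] w 11.2 F [-1.5  0.6  4.6] M [-0.05  0.37  0.1 ]  tilt 0.04 zyaw -1.08 q6 -0.0
```

View pics/s2.png

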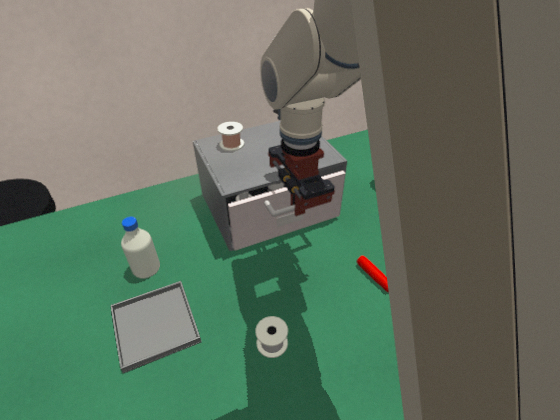

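```bash
python3 -m crank '[[[0,0,-1],[0,0,0],0.8],[[0,0,-2],[0,0,0],0.8],[[0,0,-2.5],[0,0,0],0.8],[[0,0,-2.5],[0,0,0],0.8],[[0,0,-2.5],[0,0,0],0.8]]'; python3 -m crank '[[[0,0,-2],[0,0,0],0.8],[[0,0,-1.5],[0,0,0],0.8],[[0,0,-0.6],[0,0,0],0.8],[[0,0,-0.3],[0,0,0],0.8],[[0,0,0],[0,0,0],0.8]]'
python3 -c "
from h import *
d(None)"
```

```text
t: 4.47
ee_pos: [483.5, 0.8, 117.4]
orientation: [0.013, 1.566, -0.016]
ft_force: [4.7, -9.0, -0.2]
width: 11.3
t: 5.1
ee_pos: [439.0, 1.1, 117.3]
orientation: [0.012, 1.568, -0.016]
ft_force: [1.2, -13.9, 4.1]
width: 11.4
t 5.1 pos [439.    1.1 117.3] w 11.4 F [  1.2 -13.9   4.1] M [-2.23 -0.02  0.09]  tilt 0.22 zyaw -1.01 q6 -0.0
```

```bash
python3 -m crank '[[[0,-0.1,-0.2],[0,0,0],0.8],[[0,-0.05,-0.2],[0,0,0],0.8],[[0,0,0],[0,0,0],0.8]]'
python3 -c "
from h import *
d(None)"
```

```text
t: 5.48
ee_pos: [437.5, 1.0, 117.4]
orientation: [0.014, 1.563, -0.015]
ft_force: [9.2, -3.4, -6.1]
width: 11.2
t 5.475 pos [437.5   1.  117.4] w 11.2 F [ 9.2 -3.4 -6.1] M [-0.55 -1.35  0.1 ]  tilt 0.42 zyaw -1.08 q6 -0.01
```

```bash
python3 -m crank '[[[0,0,0.2],[0,0,0],4],[[0,0,0],[0,0,0],4],[[0,0,0],[0,0,0],4],[[-3,0,0],[0,0,0],4],[[-5,0,0],[0,0,0],6]]'; python3 -m crank '[[[-5,-5,0],[0,0,0],6.5],[[-2,-5.5,0],[0,0,0],6.5],[[0,-5.5,0],[0,0,0],6.5],[[0,-5.5,0],[0,0,0],6.5],[[0,-5.5,0],[0,0,0],6.5]]'
python3 -c "
from h import *
d(None)
save(get_image('side'),'s3.png');save(get_image('top'),'t3.png')"
```

```text
t: 6.1
ee_pos: [434.6, 1.5, 196.2]
orientation: [0.015, 1.575, -0.015]
ft_force: [0.5, -0.3, -1.1]
width: 46.7
t: 6.72
ee_pos: [430.7, -264.3, 260.9]
orientation: [0.015, 1.571, -0.015]
ft_force: [1.4, 0.9, 0.1]
width: 65.2
t 6.725 pos [ 430.7 -264.3  260.9] w 65.2 F [1.4 0.9 0.1] M [-0.05  0.05  0.03]  tilt 0.01 zyaw -1.09 q6 -0.56
```

View pics/s3.png

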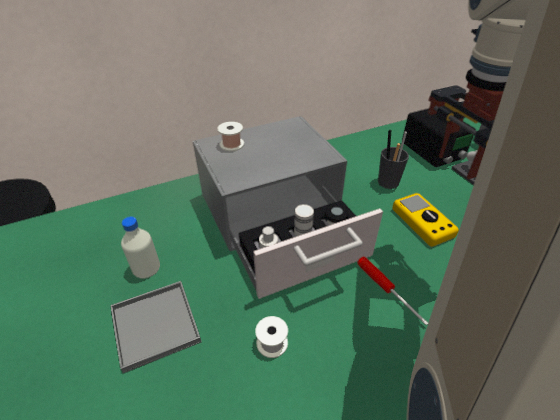

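View pics/t3.png

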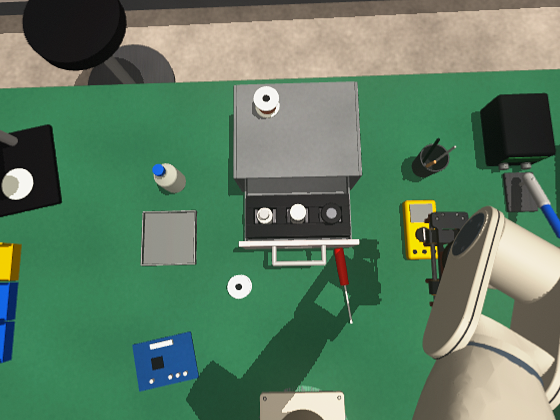

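The drawer is open. The lens tube is in the middle cutout, at about (298,212) in the top view and (304,212) in the side view. The adapter is on the left and the eyepiece on the right.

Run:
```python
from h import *
s=get_image("side");t=get_image("top")
for im,n,(x0,x1,y0,y1) in((t,"tc.png",(240,360,170,270)),(s,"sc.png",(230,390,190,300))):
    cv2.imwrite("pics/"+n,cv2.resize(np.array(im["pixels"])[y0:y1,x0:x1,::-1],None,fx=5,fy=5,interpolation=cv2.INTER_CUBIC))
g=cv2.cvtColor(np.array(t["pixels"]),cv2.COLOR_RGB2GRAY)
m=np.zeros_like(g);m[195:232,283:315]=(g[195:232,283:315]>170)
n,l,stt,c=cv2.connectedComponentsWithStats(m)
for i in range(1,n):
    if stt[i,4]>20:print(stt[i],c[i],onz(t,*c[i],140).round(1))
```

```text
[290 204  16  16 204] [297.57352941 211.54411765] [562.3  -1.6 140. ]
```

View pics/tc.png

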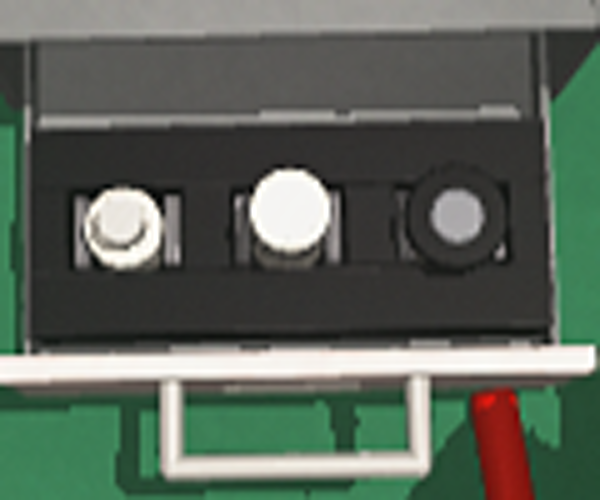

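View pics/sc.png

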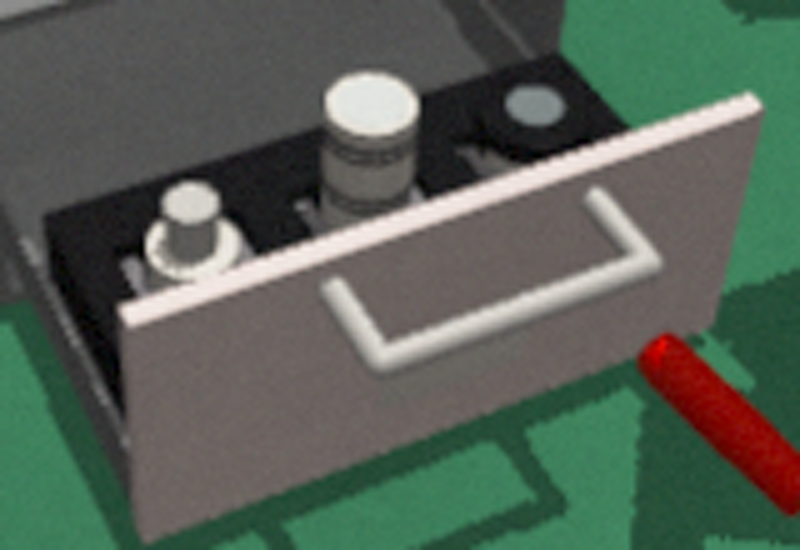

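Run:
```python
from h import *
s=get_image("side");t=get_image("top")
print(onz(s,304.2,211,140).round(1),[x.round(1) if hasattr(x,'round') else x for x in tri(t,(297.6,211.5),s,(304.2,211))])
# handle ends now, z132
for p in [(240+173/5,170+466/5),(240+420/5,170+464/5)]:print("h",onz(t,*p,132).round(1))
for p in [(230+383/5,190+357/5),(230+650/5,190+260/5)]:print("hs",onz(s,*p,132).round(1))
for p in [(240,245.5-2.5),(359,241.5)]:print("front",onz(t,*p,150).round(1))
for p in [(265.5,177),(341,177)]:print("cab",onz(t,*p,175).round(1))
# block corners z80 : adapter/eyepiece tops
print("adp",onz(t,240+121/5,170+222/5,116).round(1),"eye",onz(t,240+458/5,170+216/5,106).round(1))
print(proj(t,[[562,-2,140],[550,-2,140]]),proj(s,[[562,-2,140],[550,-2,140]]))
```

```text
[ 5.587e+02 -4.000e-01  1.400e+02] [array([562.7,  -2.2, 136.2]), np.float64(0.9)]
h [438.7  57.4 132. ]
h [437.1 -61.8 132. ]
hs [438.6  57.1 132. ]
hs [437.6 -62.7 132. ]
front [488.2 138.8 150. ]
front [ 485.1 -145.4  150. ]
cab [642.9  73.4 175. ]
cab [ 637.8 -106.9  175. ]
adp [560.6  81.9 116. ] eye [560.7 -87.9 106. ]
[[297.7237642  211.65521876]
 [297.86639115 216.5199521 ]] [[304.1346507  209.85646247]
 [306.76332866 213.27891315]]
```

```bash
python3 -m crank '[[[0,5.2,2.6],[0,0,0],6],[[0,5.2,2.6],[0,0,0],6],[[0,5.2,2.6],[0,0,0],6],[[0,5.2,2.6],[0,0,0],6],[[0,5.2,2.6],[0,0,0],6]]';  python3 -m crank '[[[1,0,0],[-10,0,0],6],[[1,0,0],[-10,0,0],6],[[1,0,0],[-10,0,0],6],[[1,0,0],[-10,0,0],6],[[1,0,0],[-10,0,0],6]]'; python3 -m crank '[[[1,0,0],[-10,0,0],6],[[1,0,0],[-10,0,0],6],[[1,0,0],[-10,0,0],6],[[1,0,0],[-10,0,0],6],[[0,0,0],[0,0,0],6]]'
python3 -c "
from h import *
d([561.5,-2,98])
save(get_image('side'),'s4.png')"
```

```text
t: 7.65
ee_pos: [566.1, -1.7, 261.1]
orientation: [0.013, 1.571, -0.013]
ft_force: [-0.1, -0.9, 0.6]
width: 59.7
t: 8.28
ee_pos: [565.4, -3.4, 210.6]
orientation: [-0.673, 1.464, 0.673]
ft_force: [-0.1, -0.6, -0.1]
width: 59.9
t: 8.9
ee_pos: [565.0, -3.8, 170.3]
orientation: [-1.195, 1.219, 1.197]
ft_force: [-0.2, -0.5, -0.0]
width: 60.1
t 8.9 pos [565.   -3.8 170.3] w 60.1 F [-0.2 -0.5 -0. ] M [0.02 0.03 0.  ]  tilt 0.11 zyaw 88.94 q6 -1.58
tool delta cm [7.23 0.34 0.17]
```

View pics/s4.png

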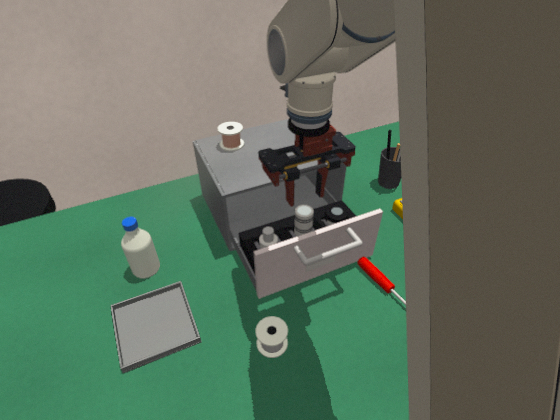

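The fingers straddle the middle tube. The tube's top is at about (304,212) and the fingertips at (290,200) and (322,195). Next I descend and grip.

```bash
python3 -m crank '[[[2,0.35,0.15],[0,0,0],6],[[2,0,0],[0,0,0],6],[[2,0,0],[0,0,0],6],[[1.2,0,0],[0,0,0],6],[[0,0,0],[0,0,0],6]]'; python3 -c "
from h import *
d([561.5,-2,98])
save(get_image('side'),'s5.png')"
```

```text
t: 9.57
ee_pos: [562.3, -3.4, 98.5]
orientation: [-1.194, 1.219, 1.195]
ft_force: [0.1, -0.7, 0.1]
width: 59.6
t 9.575 pos [562.3  -3.4  98.5] w 59.6 F [ 0.1 -0.7  0.1] M [0.04 0.02 0.01]  tilt 0.07 zyaw 88.86 q6 -1.58
tool delta cm [0.05 0.08 0.13]
```

View pics/s5.png

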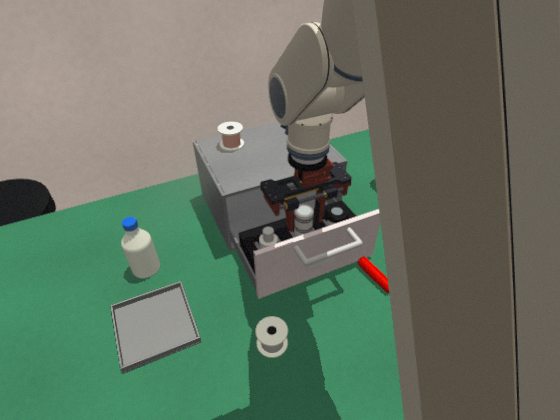

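```bash
python3 -m crank '[[[0,0.05,0.1],[0,0,0],5],[[0,0,0],[0,0,0],4],[[0,0,0],[0,0,0],3],[[0,0,0],[0,0,0],3],[[0,0,0],[0,0,0],3]]'; python3 -c "
from h import *
d(None)"
```

```text
t: 10.25
ee_pos: [562.6, -2.4, 99.5]
orientation: [-1.195, 1.217, 1.195]
ft_force: [-1.0, 3.4, 6.9]
width: 39.6
t 10.25 pos [562.6  -2.4  99.5] w 39.6 F [-1.   3.4  6.9] M [ 0.59  0.13 -0.02]  tilt 0.06 zyaw 88.91 q6 -1.58
```

```bash
python3 -m crank '[[[0,0,0],[7.5,0,0],3],[[-0.05,0,0],[7.5,0,0],3],[[0,0,0],[-10,0,0],3],[[-0.15,0,0],[-10,0,0],3],[[-0.1,0,0],[-10,0,0],3]]'; python3 -c "
from h import *
d(None)"
```

```text
t: 10.88
ee_pos: [561.1, -2.5, 101.0]
orientation: [-1.388, 1.083, 1.391]
ft_force: [-0.6, 3.0, -6.3]
width: 39.6
t 10.875 pos [561.1  -2.5 101. ] w 39.6 F [-0.6  3.  -6.3] M [ 0.44 -0.03 -0.3 ]  tilt 0.13 zyaw 104.19 q6 -1.84
```

```bash
python3 -m crank '[[[0,0,0],[10,0,0],3],[[-0.15,0,0],[10,0,0],3],[[-0.15,0,0],[10,0,0],3],[[0,0,0],[-10,0,0],3],[[-0.15,0,0],[-10,0,0],3]]'; python3 -m crank '[[[-0.15,0,0],[-10,0,0],3],[[0,0,0],[10,0,0],3],[[-0.15,0,0],[10,0,0],3],[[-0.15,0,0],[10,0,0],3],[[0,0,0],[-10,0,0],3]]'; python3 -c "
from h import *
d(None)
save(get_image('side'),'s6.png')"
```

```text
t: 11.5
ee_pos: [561.1, -2.6, 105.2]
orientation: [-1.261, 1.175, 1.265]
ft_force: [1.1, 1.2, -7.5]
width: 39.5
t: 12.12
ee_pos: [561.2, -2.6, 110.0]
orientation: [-1.128, 1.26, 1.131]
ft_force: [-0.8, 1.6, -3.7]
width: 39.7
t 12.125 pos [561.2  -2.6 110. ] w 39.7 F [-0.8  1.6 -3.7] M [ 0.23  0.09 -0.28]  tilt 0.12 zyaw 83.84 q6 -1.49
```

View pics/s6.png

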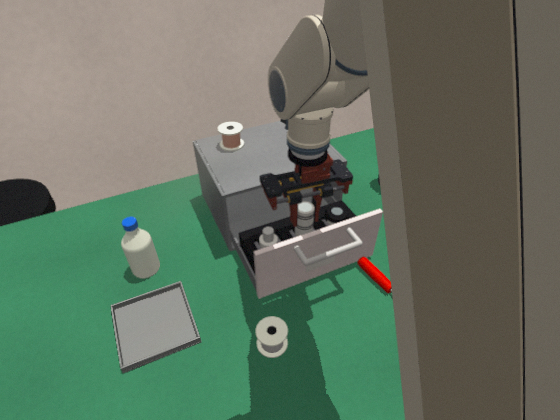

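```bash
python3 -m crank '[[[-0.15,0,0],[-10,0,0],3],[[-0.15,0,0],[-10,0,0],3],[[0,0,0],[10,0,0],3],[[-0.17,0,0],[10,0,0],3],[[-0.17,0,0],[10,0,0],3]]'; python3 -m crank '[[[0,0,0],[-10,0,0],3],[[-0.17,0,0],[-10,0,0],3],[[-0.17,0,0],[-10,0,0],3],[[0,0,0],[10,0,0],3],[[-0.17,0,0],[10,0,0],3]]'; python3 -m crank '[[[-0.17,0,0],[10,0,0],3],[[0,0,0],[-10,0,0],3],[[-0.17,0,0],[-10,0,0],3],[[-0.17,0,0],[-10,0,0],3],[[0,0,0],[10,0,0],3]]';  python3 -c "
from h import *
d(None)
im=get_image('side');save(im,'s7.png')
a=cv2.imread('pics/s5.png');b=cv2.imread('pics/s7.png')
f=lambda x:cv2.resize(x[180:270,230:370],None,fx=4,fy=4,interpolation=cv2.INTER_CUBIC)
cv2.imwrite('pics/c7.png',np.vstack([f(a)[:300],f(b)[:300]]))
# patch shift of adapter
tp=a[226:246,256:280];r=cv2.matchTemplate(b[218:254,248:288],tp,cv2.TM_CCOEFF_NORMED);print(cv2.minMaxLoc(r))
"
```

```text
t: 12.8
ee_pos: [561.1, -2.8, 116.0]
orientation: [-0.994, 1.334, 0.996]
ft_force: [0.8, -0.3, -10.4]
width: 39.7
t: 13.42
ee_pos: [561.1, -2.7, 121.2]
orientation: [-1.125, 1.263, 1.127]
ft_force: [-0.3, 0.3, -9.7]
width: 39.2
t: 14.05
ee_pos: [561.4, -2.7, 126.7]
orientation: [-1.258, 1.178, 1.26]
ft_force: [-0.5, 0.9, -3.0]
width: 39.6
t 14.05 pos [561.4  -2.7 126.7] w 39.6 F [-0.5  0.9 -3. ] M [0.26 0.13 0.28]  tilt 0.1 zyaw 93.86 q6 -1.66
(-0.12433558702468872, 0.9898900985717773, (16, 0), (8, 8))
```

View pics/c7.png

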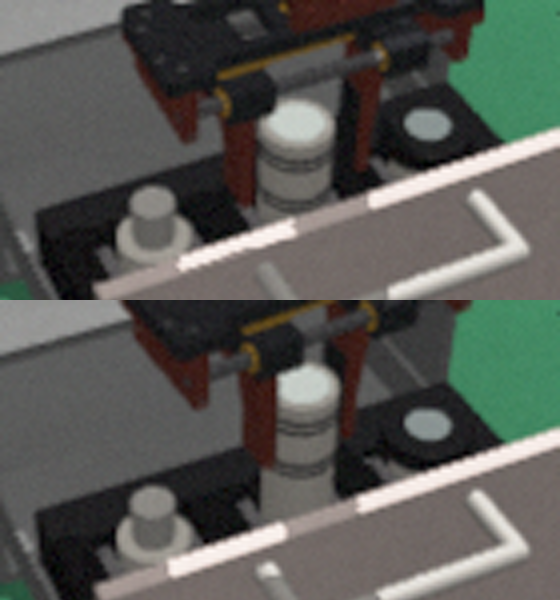

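```bash
python3 -m crank '[[[-0.15,0,0],[10,0,0],3],[[-0.15,0,0],[10,0,0],3],[[0,0,0],[-10,0,0],3],[[-0.15,0,0],[-10,0,0],3],[[-0.15,0,0],[-10,0,0],3]]'; python3 -m crank '[[[0,0,0],[10,0,0],3],[[-0.15,0,0],[10,0,0],3],[[-0.15,0,0],[10,0,0],3],[[0,0,0],[-10,0,0],3],[[-0.15,0,0],[-10,0,0],3]]'; python3 -m crank '[[[-0.15,0,0],[-10,0,0],3],[[0,0,0],[10,0,0],3],[[-0.15,0,0],[10,0,0],3],[[-0.15,0,0],[10,0,0],3],[[0,0,0],[-10,0,0],3]]'; python3 -m crank '[[[-0.15,0,0],[-10,0,0],3],[[-0.15,0,0],[-10,0,0],3],[[0,0,0],[10,0,0],3],[[-0.15,0,0],[10,0,0],3],[[-0.15,0,0],[10,0,0],3]]';python3 -m crank '[[[0,0,0],[-10,0,0],3],[[-0.15,0,0],[-10,0,0],3],[[-0.15,0,0],[-10,0,0],3],[[0,0,0],[10,0,0],3],[[-0.1,0,0],[5,0,0],3]]'; python3 -c "
from h import *
d(None)
im=get_image('side');save(im,'s8.png')
a=cv2.imread('pics/s5.png');b=cv2.imread('pics/s8.png')
tp=a[226:246,256:280];r=cv2.matchTemplate(b[218:254,248:288],tp,cv2.TM_CCOEFF_NORMED);print(cv2.minMaxLoc(r))
"
```

```text
t: 14.72
ee_pos: [561.1, -2.6, 132.3]
orientation: [-1.388, 1.083, 1.392]
ft_force: [1.0, 0.0, -9.8]
width: 39.4
t: 15.35
ee_pos: [561.2, -2.6, 136.9]
orientation: [-1.262, 1.175, 1.265]
ft_force: [0.4, 1.5, -10.6]
width: 39.9
t: 15.98
ee_pos: [561.7, -2.7, 141.9]
orientation: [-1.129, 1.259, 1.131]
ft_force: [-1.5, -0.4, -2.2]
width: 39.7
t: 16.6
ee_pos: [562.1, -2.9, 148.4]
orientation: [-0.996, 1.331, 0.996]
ft_force: [-0.0, 0.9, -0.9]
width: 39.6
t: 17.23
ee_pos: [562.0, -2.9, 152.4]
orientation: [-1.193, 1.22, 1.193]
ft_force: [0.5, -0.8, -1.6]
width: 40.0
t 17.225 pos [562.   -2.9 152.4] w 40.0 F [ 0.5 -0.8 -1.6] M [ 0.02 -0.   -0.02]  tilt 0.03 zyaw 88.73 q6 -1.57
(-0.12268298864364624, 0.9883378744125366, (16, 0), (8, 8))
```

View pics/s8.png

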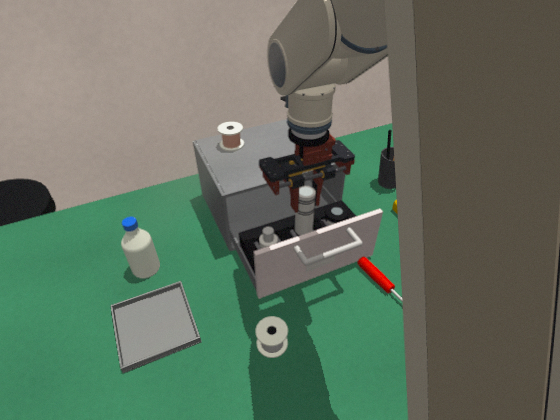

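```bash
python3 -m crank '[[[-1,0,0],[0,0,0],3],[[-2.5,0,0],[0,0,0],3],[[-3,0,0],[0,0,0],3],[[-3,0,0],[0,0,0],3],[[-1,0,0],[0,0,0],3]]'; python3 -c "
from h import *
d([516,350,257])
"
```

```text
t: 17.9
ee_pos: [563.2, -2.8, 259.8]
orientation: [-1.198, 1.215, 1.193]
ft_force: [0.9, 0.5, -2.8]
width: 39.9
t 17.9 pos [563.2  -2.8 259.8] w 39.9 F [ 0.9  0.5 -2.8] M [ 0.07  0.02 -0.05]  tilt 0.22 zyaw 89.0 q6 -1.58
tool delta cm [ 0.26  5.34 35.19]
```

```bash
python3 -m crank '[[[0,0.3,2],[0,0,0],3],[[0,0.6,4],[0,0,0],3],[[0,0.8,5],[0,0,0],3],[[0,0.8,5],[0,0,0],3],[[0,0.8,5],[0,0,0],3]]';python3 -m crank '[[[0,0.8,5],[0,0,0],3],[[0,0.7,5],[0,0,0],3],[[0,0.4,3],[0,0,0],3],[[0,0.1,1.2],[0,0,0],3],[[0,0,0],[0,0,0],3]]'; python3 -c "
from h import *
d([516,350,103])
save(get_image('side'),'s9.png')
save(get_image('top'),'t9.png')
"
```

```text
t: 18.52
ee_pos: [531.6, 210.1, 256.0]
orientation: [-1.195, 1.22, 1.197]
ft_force: [0.7, 0.2, -2.0]
width: 39.7
t: 19.15
ee_pos: [515.1, 350.5, 256.4]
orientation: [-1.197, 1.219, 1.197]
ft_force: [0.2, -0.4, -1.1]
width: 39.7
t 19.15 pos [515.1 350.5 256.4] w 39.7 F [ 0.2 -0.4 -1.1] M [ 0.08 -0.03  0.02]  tilt 0.1 zyaw 89.0 q6 -0.97
tool delta cm [15.34 -0.11 -0.03]
```

View pics/s9.png

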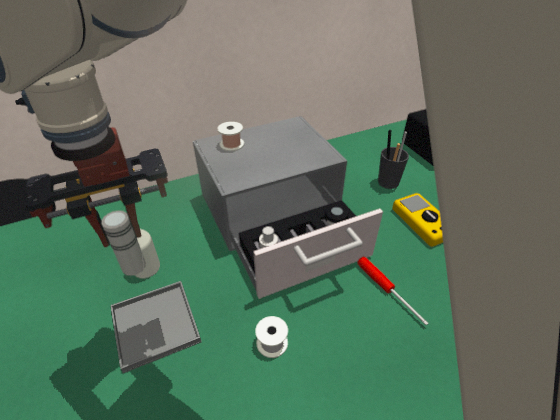

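View pics/t9.png

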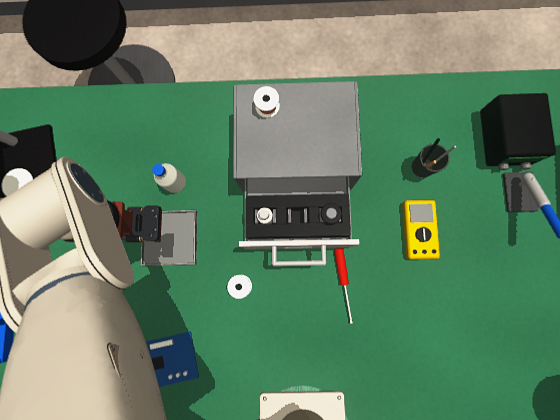

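```bash
python3 -c "
from h import *
s=get_image('side');print(proj(s,[[515,350,297],[515,350,187]]))
x=np.array(s['pixels'])[190:300,70:180,::-1];cv2.imwrite('pics/c9.png',cv2.resize(x,None,fx=5,fy=5,interpolation=cv2.INTER_CUBIC))
"
```

```text
[[114.99228119 217.77506587]
 [134.07054087 265.06165159]]
```

View pics/c9.png

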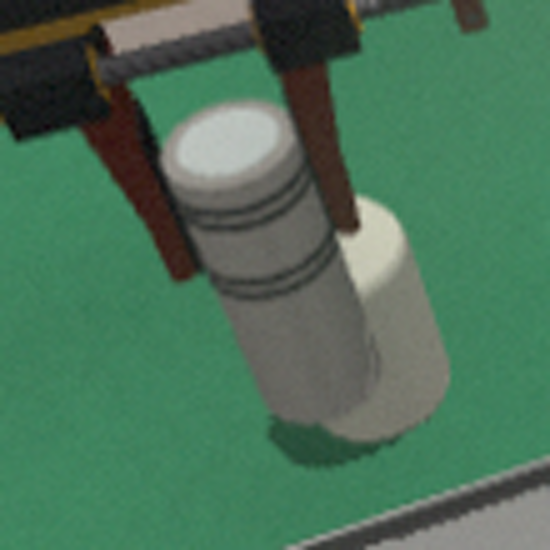

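```bash
python3 -m crank '[[[2.5,0,0],[0,0,0],3],[[4,0,0],[0,0,0],3],[[4,0,0],[0,0,0],3],[[3,0,0],[0,0,0],3],[[2,0,0],[0,0,0],3]]';python3 -m crank '[[[1,0,0],[0,0,0],3],[[0.5,0,0],[0,0,0],3],[[0,0,0],[0,0,0],3]]'; python3 -c "
from h import *
d([516,350,75])
save(get_image('side'),'s10.png')
"
```

```text
t: 19.92
ee_pos: [515.8, 348.9, 101.1]
orientation: [-1.194, 1.22, 1.195]
ft_force: [0.7, -0.2, -1.0]
width: 39.3
t: 20.3
ee_pos: [516.3, 350.5, 88.0]
orientation: [-1.195, 1.217, 1.195]
ft_force: [0.0, -0.2, -1.2]
width: 39.3
t 20.3 pos [516.3 350.5  88. ] w 39.3 F [ 0.  -0.2 -1.2] M [ 0.04  0.02 -0.01]  tilt 0.05 zyaw 88.91 q6 -0.97
tool delta cm [ 1.3   0.03 -0.05]
```

View pics/s10.png

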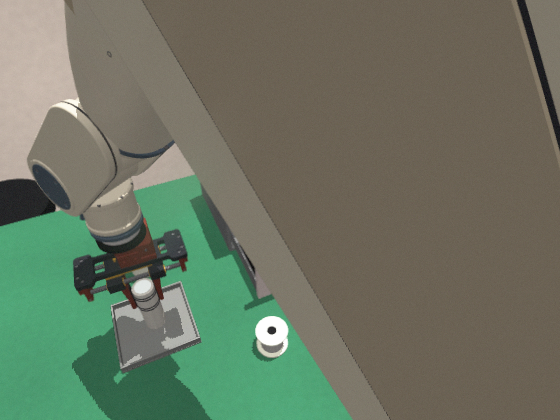

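The tube is over the tray, with its foot near (155,327), which is about the centre. I'll lower it until it touches.

```bash
python3 -m crank '[[[0.5,0,0],[0,0,0],3],[[0.3,0,0],[0,0,0],3],[[0.2,0,0],[0,0,0],3],[[0,0,0],[0,0,0],3]]'; python3 -m crank '[[[0.1,0,0],[0,0,0],3],[[0.1,0,0],[0,0,0],3],[[0,0,0],[0,0,0],3]]'
```

```text
t: 20.85
ee_pos: [515.8, 350.2, 77.3]
orientation: [-1.195, 1.218, 1.195]
ft_force: [-0.0, 0.4, -2.8]
width: 39.7
t: 21.22
ee_pos: [515.8, 350.2, 75.4]
orientation: [-1.195, 1.218, 1.195]
ft_force: [0.4, 0.7, -2.9]
width: 40.1
```

```bash
python3 -m crank '[[[0.1,0,0],[0,0,0],3],[[0.1,0,0],[0,0,0],3],[[0,0,0],[0,0,0],3]]'
```

```text
t: 21.6
ee_pos: [516.0, 350.3, 73.7]
orientation: [-1.195, 1.218, 1.195]
ft_force: [-0.5, 0.3, 1.3]
width: 39.4
```

```bash
python3 -m crank '[[[0.1,0,0],[0,0,0],3],[[0,0,0],[0,0,0],3]]'
```

```text
t: 21.85
ee_pos: [516.1, 350.4, 73.7]
orientation: [-1.195, 1.218, 1.195]
ft_force: [-2.5, -2.1, 9.3]
width: 39.5
```

```bash
python3 -m crank '[[[-0.1,0,0],[0,0,0],3.9],[[0,0,0],[0,0,0],4.1],[[0,0,0],[0,0,0],4.4],[[0,0,0],[0,0,0],5],[[0,0,0],[0,0,0],6]]'; python3 -m crank '[[[0,0,0],[0,0,0],6.5],[[0,0,0],[0,0,0],6.5],[[-1,0,0],[0,0,0],6.5],[[-3,0,0],[0,0,0],6.5],[[-4,0,0],[0,0,0],6.5]]'; python3 -m crank '[[[-4,0,0],[0,0,0],6.5],[[-4,0,0],[0,0,0],6.5],[[0,4,3],[0,0,0],6.5],[[0,0,5],[0,0,0],6.5],[[0,0,5],[0,0,0],6.5]]';python3 -m crank '[[[0,0,5],[0,0,0],6.5],[[0,0,5],[0,0,0],6.5],[[0,0,0],[0,0,0],6.5]]'; python3 -c "
from h import *
d(None)
save(get_image('side'),'s11.png')
save(get_image('top'),'t11.png')
"
```

```text
t: 22.48
ee_pos: [515.9, 350.2, 73.4]
orientation: [-1.195, 1.218, 1.195]
ft_force: [-0.5, 0.7, 0.5]
width: 56.5
t: 23.1
ee_pos: [515.4, 349.9, 154.1]
orientation: [-1.195, 1.22, 1.196]
ft_force: [0.7, 1.0, 0.1]
width: 65.2
t: 23.72
ee_pos: [478.1, 482.3, 235.0]
orientation: [-1.195, 1.217, 1.195]
ft_force: [0.2, -0.2, 0.3]
width: 65.0
t: 24.1
ee_pos: [479.4, 584.0, 233.6]
orientation: [-1.197, 1.215, 1.198]
ft_force: [-0.2, -0.5, -1.0]
width: 65.2
t 24.1 pos [479.4 584.  233.6] w 65.2 F [-0.2 -0.5 -1. ] M [-0.02  0.03  0.03]  tilt 0.07 zyaw 89.08 q6 -0.69
```

View pics/s11.png

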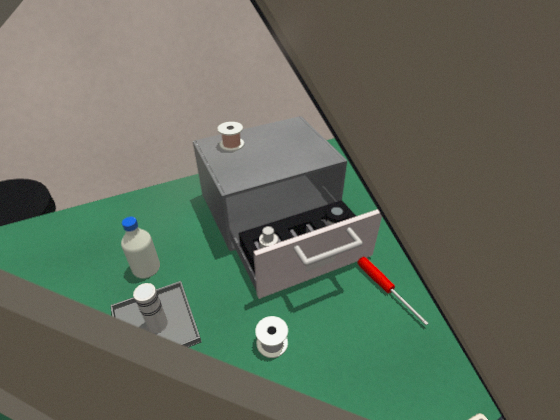

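View pics/t11.png

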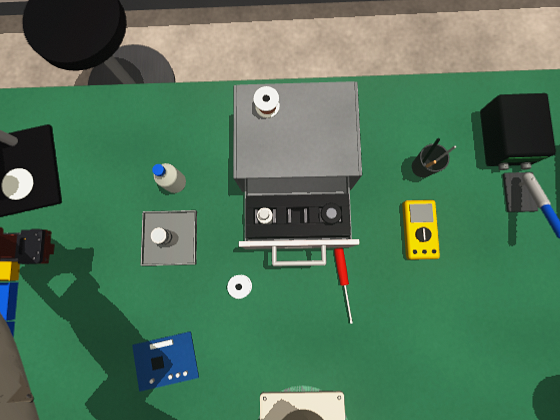

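```bash
python3 -c "
from h import *
s=get_image('side');t=get_image('top')
print(tri(t,(158.5,236),s,(148,292)), onz(t,158.5,236,114))
print([onz(t,*p,18).round(0) for p in [(143.5,211),(196.5,265)]])
for p in [(240+173/5,170+466/5),(240+420/5,170+464/5)]:print('h',onz(t,*p,132).round(1))
d(None);print(np.abs(get_obs()['qvel']).max())
close_job()
"
```

```text
(array([512.35082259, 347.02252946, 112.52925204]), np.float64(4.708594725054683)) [513.02115076 348.88541227 114.        ]
[array([592., 426.,  18.]), array([440., 275.,  18.])]
h [438.7  57.4 132. ]
h [437.1 -61.8 132. ]
t 24.3 pos [480.3 579.7 233.7] w 64.9 F [0.1 0.1 0.3] M [ 0.04  0.02 -0.02]  tilt 0.04 zyaw 88.88 q6 -0.69
0.006243434112549058
the job is handed in; nothing more can be done
```

I finished the job and handed it in at about 24.3 s of the 72 s allowed; no verdict is reported.

- **Drawer:** I gripped the handle and pulled the drawer 150 mm, until the force rose at its stop. It still looks fully open in the last pictures. My final handle check reused earlier pixel positions, so it adds nothing.
- **Lens tube:** It was in the middle cutout. I drew it up with swings of ±15° and about 3 mm of lift per swing. The readings of the upward pull stayed below 11 N, against 12.5 N to lift the block. The adapter, standing in the block, showed no shift in the pictures, so the block most likely stayed down.
- **Placing:** I lowered the tube until I felt contact, then released it and moved the arm well away. The last pictures show it upright. Its top is at about (512, 347, 113) mm, against a tray centre of about (516, 350) mm and an expected height of 114 mm.
- **Checks:** The other two tubes and the bystanders look unmoved. The gripper read no contact force at the end. The rays from the two cameras missed each other by 4.7 mm when I located the tube's top. I picked those pixels by eye, and the miss is small against the ±55 mm allowed.

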